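Find the full tin of tubing clamps by its weight

TASK

One of the three identical closed steel tins of tubing clamps is full and the other two are part-used: heft them to find which is the heaviest. Stand the two lighter tins upright in the shallow steel tray, without tipping or dropping any tin, and hold the heaviest up, upright and still, with its underside at least 15 cm above the worktop, for the nurse to take; the program finishes while the gripper is still holding it. Leave everything else where it is.

Things in the scene. Friction and masses are not known exactly. Their poses are not given: they have to be found in the camera images.
- tin_a_mid (a point): one of three closed stainless tins that look exactly alike: upright plain cylinder, 56 mm diameter, 75 mm tall with its fixed lid (the top 16 mm, of the same diameter). The point is the tin's centre, 37.5 mm above its underside; z is the tin's axis. It starts standing on the worktop, in any of the three places. The contents are packed tight and unseen: the tins weigh 150 to 700 g, each at least 80 g different from the next, and the heaviest at least 170 g more than any other
- tin_b_mid (a point): one of three closed stainless tins that look exactly alike: upright plain cylinder, 56 mm diameter, 75 mm tall with its fixed lid (the top 16 mm, of the same diameter). The point is the tin's centre, 37.5 mm above its underside; z is the tin's axis. It starts standing on the worktop, in any of the three places. The contents are packed tight and unseen: the tins weigh 150 to 700 g, each at least 80 g different from the next, and the heaviest at least 170 g more than any other
- tin_c_mid (a point): one of three closed stainless tins that look exactly alike: upright plain cylinder, 56 mm diameter, 75 mm tall with its fixed lid (the top 16 mm, of the same diameter). The point is the tin's centre, 37.5 mm above its underside; z is the tin's axis. It starts standing on the worktop, in any of the three places. The contents are packed tight and unseen: the tins weigh 150 to 700 g, each at least 80 g different from the next, and the heaviest at least 170 g more than any other
- tray: fixed shallow steel tray, 150 mm (its x) by 300 mm (its y) outside, 22 mm high, walls 4 mm, floor 5 mm thick or less; origin at the centre of its underside, on the worktop. It has room for three tins in a row along its y, 85 mm apart
- tape: bystander: roll of white tape lying flat, 54 mm across, 24 mm high; origin at its underside
- spray: bystander: white plastic bottle with a cap, 48 mm diameter, 105 mm tall; origin at its underside
- jar: bystander: brown glass jar with a white lid, 54 mm diameter, 65 mm tall; origin at its underside
- bowl: bystander: steel bowl, 110 mm across, 40 mm high; origin at its underside
- forceps: bystander: steel forceps lying flat, 160 mm long; origin at its underside
- syringe: bystander: plastic syringe lying down, 115 mm long, 30 mm wide; origin at its underside
Not all that is in view belongs to the job. What is shaped like the part that bears tin_b_mid but blue or yellow is not meant.

How it is judged:
By the outcome, as a careful person would: the job done as asked, in the order asked, and still so for the second after the job is handed in, while the arm keeps its last pose, push and grip.
It also fails if it takes over 72 s, if anything falls off the work surface, if the arm or the gripper's body presses on something with over 40 N, if the wrist force passes 120 N, or if a joint passes its speed limit or range.

ROBOT

A 6-joint arm with a two-finger parallel gripper is mounted at the origin on the work surface. World frame = base frame: x ahead of the robot, y to its left, z up, the work surface at z = 0. Lengths are in m, angles in rad, forces in N, time in s.
With the tool pointing down it reaches from about 0.35 to 0.85 m from the base axis. Payload 8.1 kg.
Tool frame: the origin (TCP) lies at the very end of the fingers, on their centre line; the grasp point (between the pads) lies 19 mm behind it; z points along the fingers, y is the line along which they close (so a half turn about z gives the same grasp; the last joint's range is limited). The gripper opens to 85 mm and grips with 20 to 120 N. Pads are 22 mm wide; open, the fingers measure 114 mm over their backs; the gripper's body (76 mm by 85 mm) begins 54 mm behind the grasp point. The pads swing forward as they close: fully open they stand 13 mm farther back than shut.
Start: joints at [-0.085, 0.13, 1.488, -0, 1.523, -0.085], TCP at [0.6, 0, 0.231] pointing down, gripper open.
Joint ranges: [-2.96, 2.96], [-0.89, 2.26], [0.02, 2.5], [-1.34, 4.48], [0, 2.73], [-2.66, 2.66]. Speed limits (rad/s): [2.39, 2.39, 2.79, 3.14, 3.14, 3.14].

INTERFACE

Orientations are given as a 3x3 rotation matrix whose columns are the frame's x, y, z axes.
In Python, from rig import robot gives the robot as it stands. Calls block until the motion is done:
- robot.move_to(position, orientation): joint-space move of the TCP to a pose.
- robot.move_straight(position, rot=None, speed=0.15, threshold=None): straight line of the TCP; rot=None keeps the orientation; speed is the mean speed in m/s. With threshold (N) it stops when the force on the tool has changed by that much, and returns True; else False.
- robot.goto_joints(angles): joint-space move.
- robot.gripper_to(opening, grip_force=None): finger opening in m; grip_force is the grip in N (None keeps the last); returns when the fingers have stopped.
- robot.pause(seconds).
- robot.solve_ik(position, orientation): joint angles nearest the present ones, or None.
- robot.read_camera(name): name is "scene" or "side" or "wrist"; returns a dict with "image" (400x640x3 uint8, red, green, blue), "K" (3x3 intrinsics, pixels), "view" (4x4, takes a point from world to camera coordinates); the wrist camera has in their place "T_tool_cam" (4x4, takes a point from camera to tool coordinates, whose origin is the TCP and whose axes are the flange's). Camera axes: x right, y up, looking along -z (the intrinsics and any distortion apply to the point x, -y, -z); pixel columns grow to the right and rows downward; lengths in m; the calibration is good to about 2 mm. The wrist camera is an equidistant fisheye: a pixel r from the principal point sees the ray r / f radians off the axis. A picture is of the moment at which its call begins: read the wrist's pose just before it. There is no depth.
A pose or a line that the arm cannot do raises robot.PlanningError and nothing moves.
- robot.close_job(): hands the job in; it is judged then, once.
Readings, each from a call of its own:
- robot.get_time_s(): time.
- robot.get_joints(): joint angles.
- robot.get_joint_vel(): joint speeds.
- robot.get_joint_efforts(): joint torques, N m.
- robot.get_tool_pos(): TCP position.
- robot.get_tcp_rot(): TCP orientation.
- robot.get_force(): force on the tool from outside, world axes, zero at the start.
- robot.get_torque(): the same for the moment, N m.
- robot.get_gripper_width(): finger opening in m.
- robot.get_grasp_force(): force on a finger pad.
Only numpy, scipy, OpenCV 4.12 (cv2) and the standard library are available. Lean on these libraries where they do the work, as an engineer would, in place of code of your own. Each camera call takes 0.05 s, during which the arm holds its last target. There are 200 camera calls.

## Working session

There is one attempt and no reset: what is moved stays moved. The work goes in short steps, each a Python script; the robot and the scene stay as the last script left them, time stands still between calls to the robot, and variables do not carry over. Pictures are saved under pics/ and viewed, at most 10 in all, crops included, and the job is handed in when it is done.

```bash
ls; mkdir -p pics
python3 - <<'E'
from rig import robot
import cv2,numpy as np
for n in ("scene","side"):
    d=robot.read_camera(n); cv2.imwrite(f"pics/{n}0.png",d["image"][:,:,::-1])
    np.savez(f"{n}.npz",K=d["K"],view=d["view"]); print(n,d["K"].round(1).tolist(),d["view"].round(3).tolist(),[k for k in d])
print(robot.get_time_s())
E
```

```text
pics
scene [[362.2, 0.0, 320.5], [0.0, 362.2, 194.6], [0.0, 0.0, 1.0]] [[0.716, 0.697, 0.021, -0.36], [-0.489, 0.481, 0.727, 0.249], [0.497, -0.531, 0.686, -1.347], [0.0, 0.0, 0.0, 1.0]] ['image', 'K', 'view']
side [[413.8, 0.0, 320.4], [0.0, 413.8, 202.4], [0.0, 0.0, 1.0]] [[-0.899, -0.438, 0.024, 0.482], [0.271, -0.51, 0.817, -0.238], [-0.346, 0.74, 0.576, -0.743], [0.0, 0.0, 0.0, 1.0]] ['image', 'K', 'view']
0.1
```

View pics/scene0.png

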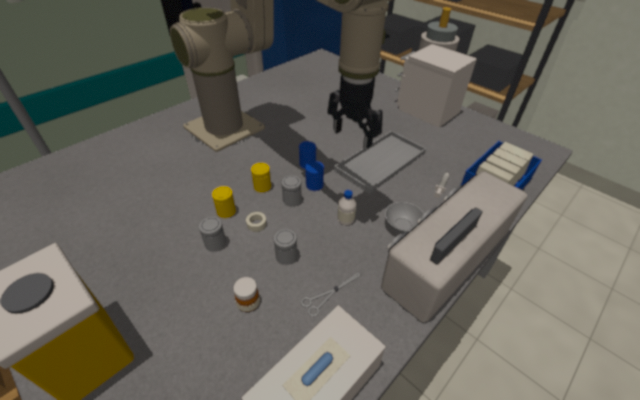

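View pics/side0.png

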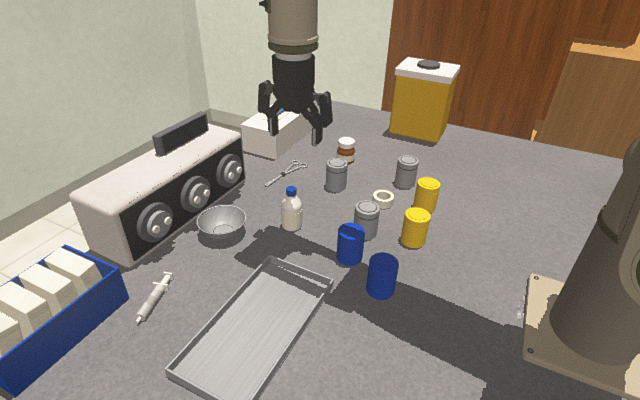

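Scene view: three grey tins at about (213,235), (291,191) and (286,246). The same three in the side view are at (406,171), (367,220) and (336,175). The yellow cylinders at (223,202) and (261,177) and the blue ones at (308,155) and (314,177) are decoys. The tray is at scene (382,160), side (255,330). I'll confirm in enlarged crops.

Run:
```python
import cv2
a=cv2.imread("pics/scene0.png")[130:275,185:385]; cv2.imwrite("pics/sc1.png",cv2.resize(a,None,fx=4,fy=4,interpolation=cv2.INTER_CUBIC))
a=cv2.imread("pics/side0.png")[130:280,260:460]; cv2.imwrite("pics/si1.png",cv2.resize(a,None,fx=4,fy=4,interpolation=cv2.INTER_CUBIC))
```

```text
(no output)
```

View pics/sc1.png

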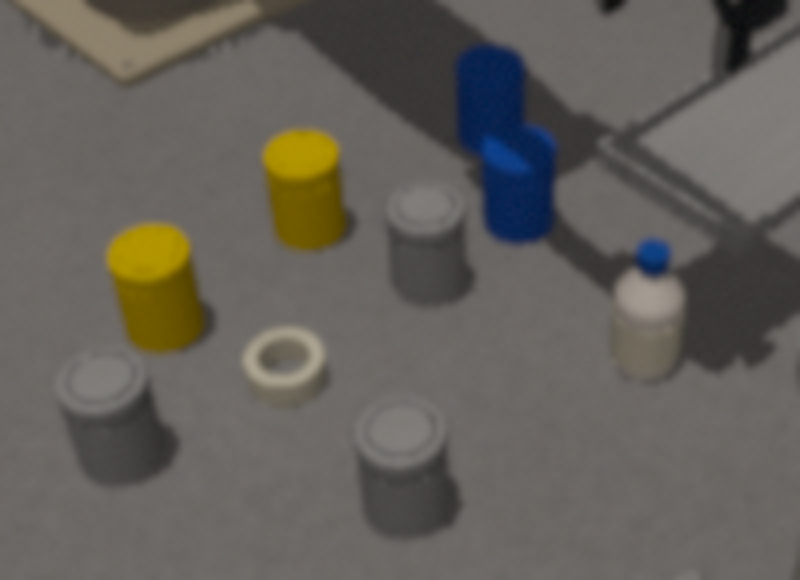

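View pics/si1.png

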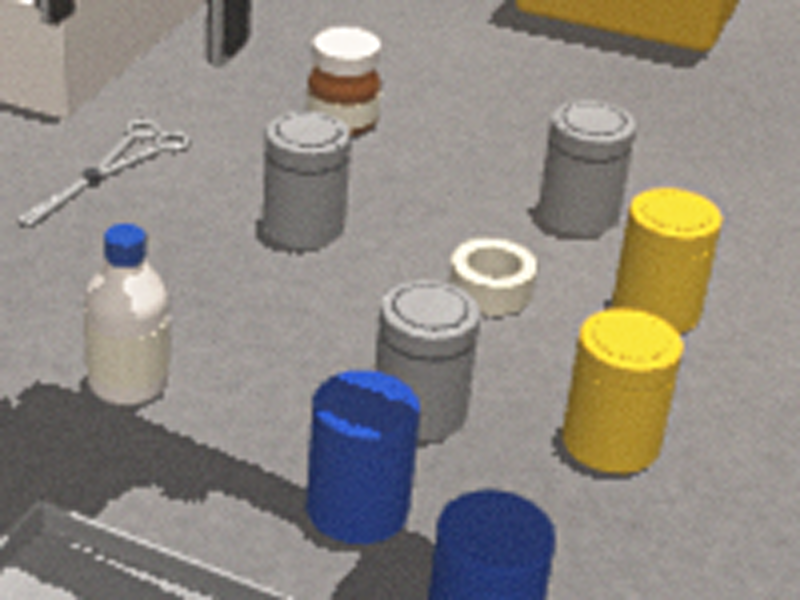

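The crops confirm three grey lidded tins. Lid centres in crop pixels, scene / side: T1 (102,382)/(592,121), T2 (427,208)/(431,308), T3 (401,431)/(308,130). The yellow and blue ones are decoys.

```bash
cat > h.py <<'E'
import numpy as np
def onplane(n,px,z):
    d=np.load(n+".npz");K,V=d["K"],d["view"]
    p=np.linalg.inv(K)@[px[0],px[1],1]; r=V[:3,:3].T@(p*[1,-1,-1]); c=-V[:3,:3].T@V[:3,3]
    return c+r*(z-c[2])/r[2]
E
python3 - <<'E'
from h import *
S=lambda x,y:(x/4+185,y/4+130)
D=lambda x,y:(x/4+260,y/4+130)
for n,a,b,z in [("T1",(102,382),(592,121),.075),("T2",(427,208),(431,308),.075),("T3",(401,431),(308,130),.075),
 ("tape",(285,357),(494,262),.024),("spray",(653,252),(126,240),.105),("Y1",(150,250),(676,212),.075),("Y2",(302,156),(631,338),.075),("B1",(490,68),(495,525),.075),("B2",(520,150),(367,400),.075)]:
    print(n,onplane("scene",S(*a),z).round(3),onplane("side",D(*b),z).round(3))
for p in [(335,163),(396,135),(425,152),(371,186)]: print("tray sc",onplane("scene",p,.022).round(3))
for p in [(269,260),(332,281),(171,374)]: print("tray si",onplane("side",p,.022).round(3))
print("jar",onplane("scene",(245,286),.065),onplane("side",(346,142),.065))
E
```

```text
T1 [ 0.446 -0.335  0.075] [ 0.441 -0.332  0.075]
T2 [ 0.467 -0.081  0.075] [ 0.461 -0.082  0.075]
T3 [ 0.606 -0.23   0.075] [ 0.603 -0.231  0.075]
tape [ 0.468 -0.216  0.024] [ 0.464 -0.216  0.024]
spray [ 0.628 -0.028  0.105] [ 0.621 -0.022  0.105]
Y1 [ 0.367 -0.245  0.075] [ 0.364 -0.246  0.075]
Y2 [ 0.36  -0.108  0.075] [ 0.354 -0.107  0.075]
B1 [0.378 0.067 0.075] [0.372 0.068 0.075]
B2 [0.467 0.011 0.075] [0.462 0.01  0.075]
tray sc [0.45  0.121 0.022]
tray sc [0.494 0.396 0.022]
tray sc [0.623 0.383 0.022]
tray sc [0.602 0.116 0.022]
tray si [0.597 0.118 0.022]
tray si [0.457 0.112 0.022]
tray si [0.596 0.404 0.022]
jar [ 0.63905941 -0.37658747  0.065     ] [ 0.63530642 -0.36833272  0.065     ]
```

Both cameras agree to within about 6 mm, and every point is in reach. Hefting T3 first, in place.

```bash
cat >> h.py <<'E'
from rig import robot
T={"T1":(.444,-.334),"T2":(.464,-.082),"T3":(.605,-.231)}
YAW={"T1":np.radians(45),"T2":np.radians(-38),"T3":np.radians(0)}  # closing direction in world
ZG=.029
def rot(a):  # tool down, y axis along angle a; of the two half turns pick the smaller joint-6 angle
    best=None
    for b in (a,a+np.pi):
        y=np.array([np.cos(b),np.sin(b),0]);z=np.array([0,0,-1.]);R=np.column_stack([np.cross(y,z),y,z])
        q=robot.solve_ik([.55,0,.25],R)
        if q is not None and (best is None or abs(q[5])<best[0]): best=(abs(q[5]),R)
    return best[1]
def st(m): print(m,"t",round(robot.get_time_s(),2),"tcp",np.round(robot.get_tool_pos(),4),"w",round(robot.get_gripper_width(),4),"F",np.round(robot.get_force(),2),"grip",round(float(np.max(robot.get_grasp_force())),1))
def fz(n=8):
    robot.pause(.3); v=[]
    for _ in range(n): v.append(robot.get_force()[2]); robot.pause(.03)
    return np.mean(v)
def pick(n,xy=None):
    x,y=xy or T[n]; R=rot(YAW[n])
    robot.gripper_to(.076)
    robot.move_to([x,y,.16],R); f0=fz()
    if robot.move_straight([x,y,ZG],speed=.15,threshold=6): raise SystemExit(st("touched going down"))
    robot.gripper_to(.045,60); st("closed")
    robot.move_straight([x,y,.16],speed=.12); f1=fz(); st("lifted")
    print(n,"mass kg",round((f0-f1)/9.81,3))
def setdown(x,y,z=ZG):
    p=robot.get_tool_pos()
    robot.move_straight([x,y,z+.012],speed=.15)
    print("contact",robot.move_straight([x,y,z-.006],speed=.02,threshold=3)); st("down")
    robot.gripper_to(.076); robot.move_straight([x,y,.16],speed=.2)
E
python3 - <<'E'
from h import *
import cv2
pick("T3")
cv2.imwrite("pics/w1.png",robot.read_camera("side")["image"][:,:,::-1])
E
```

```text
closed t 3.23 tcp [ 0.6062 -0.2316  0.0309] w 0.0549 F [ 0.01 -0.75  5.93] grip 63.9
lifted t 5.03 tcp [ 0.605 -0.231  0.16 ] w 0.0546 F [ 0.02 -0.4  -2.07] grip 63.5
T3 mass kg 0.155
```

View pics/w1.png

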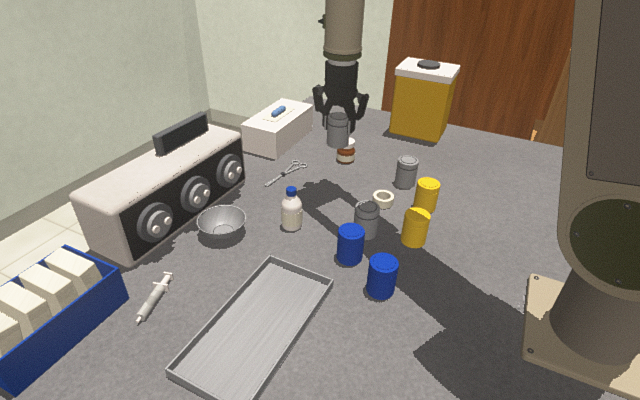

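The side view shows T3 held upright at (338,128). At about 0.155 kg it can't be the heaviest, which must be at least 0.40 kg, so it goes to the tray. First I'll look at the tray from above.

Run:
```python
from h import *
import cv2
robot.move_straight([.605,-.231,.24],speed=.2)
R=rot(np.radians(90)); robot.move_to([.525,.19,.24],R)
p,r=robot.get_tool_pos(),robot.get_tcp_rot(); d=robot.read_camera("wrist"); s=robot.read_camera("scene")
cv2.imwrite("pics/wr.png",d["image"][:,:,::-1]); cv2.imwrite("pics/sc2.png",s["image"][:,:,::-1])
np.savez("wr.npz",p=p,r=r,K=d["K"],T=d["T_tool_cam"],j=robot.get_joints()); st("over"); print(d["K"].round(1).tolist(),d["T_tool_cam"].round(3).tolist(),np.round(r,3).tolist(),robot.get_joints())
```

```text
over t 7.69 tcp [0.5252 0.1895 0.2398] w 0.0548 F [-0.2   0.11 -1.91] grip 63.4
[[309.7, 0.0, 315.3], [0.0, 309.7, 202.9], [0.0, 0.0, 1.0]] [[0.001, 0.963, 0.268, 0.067], [1.0, -0.0, -0.001, 0.001], [-0.001, 0.268, -0.963, -0.143], [0.0, 0.0, 0.0, 1.0]] [[1.0, 0.0, -0.001], [0.0, -1.0, -0.0], [-0.001, 0.0, -1.0]] [ 2.54500459e-01  1.46856147e-02  1.59407801e+00 -1.21986964e-04
  1.53313342e+00  1.82569428e+00]
```

View pics/wr.png

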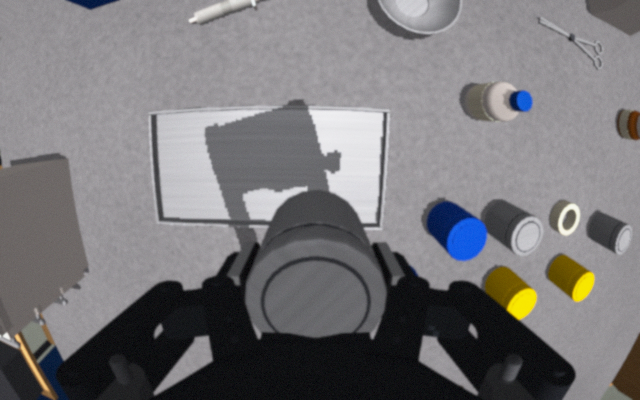

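The wrist view shows the whole tray, with rim corners at about (151,113), (390,110), (383,229) and (158,221). T2's lid is at (525,236) and T1's at (621,239).

Run:
```python
from h import *
w=np.load("wr.npz");K,Tc=w["K"],w["T"]
def ray(px,z):
    v=(np.array(px)-K[:2,2])/K[0,0]; t=np.hypot(*v); u=v/t*np.sin(t)
    r=w["r"]@Tc[:3,:3]@np.array([u[0],-u[1],-np.cos(t)]); c=w["p"]+w["r"]@Tc[:3,3]
    return (c+r*(z-c[2])/r[2]).round(3)
c=[ray(p,.022) for p in [(151,113),(390,110),(383,229),(158,221)]]
print(c,np.mean(c,0)); print(ray((525,236),.075),ray((621,239),.075))
```

```text
[array([0.61 , 0.395, 0.022]), array([0.605, 0.101, 0.022]), array([0.458, 0.102, 0.022]), array([0.467, 0.4  , 0.022])] [0.535  0.2495 0.022 ]
[ 0.463 -0.08   0.075] [ 0.444 -0.325  0.075]
```

Run:
```python
from h import *
R=rot(np.radians(90)); robot.move_to([.533,.323,.16],R)
setdown(.533,.323,ZG+.006)
robot.move_straight([.533,.323,.24],speed=.3)
pick("T2")
```

```text
contact True
down t 9.88 tcp [0.533  0.323  0.0349] w 0.0548 F [0.88 1.24 4.34] grip 64.0
closed t 15.09 tcp [ 0.465  -0.0821  0.0304] w 0.0549 F [-1.4   1.    5.52] grip 62.9
lifted t 16.9 tcp [ 0.464 -0.082  0.16 ] w 0.0547 F [ 0.76 -0.66 -6.21] grip 64.4
T2 mass kg 0.586
```

T2 is 0.586 kg. I'll set it back, heft T1, and put T1 in the tray if it is the lighter.

Run:
```python
from h import *
setdown(.464,-.082,ZG+.001)
pick("T1",(.444,-.330))
```

```text
contact True
down t 18.45 tcp [ 0.464  -0.082   0.0304] w 0.055 F [-0.88 -0.27  4.89] grip 65.2
closed t 23.38 tcp [ 0.445  -0.3313  0.0308] w 0.0547 F [-2.17 -1.15  6.4 ] grip 64.2
lifted t 25.19 tcp [ 0.444 -0.33   0.16 ] w 0.0548 F [-0.18  0.63 -3.66] grip 63.9
T1 mass kg 0.403
```

The order is T3 0.155, T1 0.403, T2 0.586 kg. T2 leads by 0.183 kg, which fits the 170 g rule, so it is the heaviest. T1 goes to the tray, then I pick and raise T2.

Run:
```python
from h import *
import cv2
robot.move_straight([.444,-.33,.24],speed=.2)
R=rot(np.radians(90)); robot.move_to([.533,.183,.24],R)
setdown(.533,.183,ZG+.006)
robot.move_straight([.533,.183,.24],speed=.3)
pick("T2")
robot.move_straight([.464,-.082,.26],speed=.12); robot.pause(.5); st("held"); print(np.abs(robot.get_joint_vel()).max())
a=robot.read_camera("side")["image"][:,:,::-1]; b=robot.read_camera("scene")["image"][:,:,::-1]
cv2.imwrite("pics/fin.png",cv2.resize(np.vstack([a[:,:480],b[:,100:580]]),(450,600*750//750),interpolation=cv2.INTER_AREA) if 0 else np.hstack([a[:,:400],b[:,150:550]]))
```

```text
contact True
down t 30.6 tcp [0.533  0.1829 0.0349] w 0.0549 F [-0.14  0.07  4.33] grip 64.8
closed t 35.56 tcp [ 0.465  -0.0822  0.0304] w 0.0552 F [-1.42  0.51  5.19] grip 63.1
lifted t 37.37 tcp [ 0.464 -0.082  0.16 ] w 0.0552 F [-0.11  0.34 -6.76] grip 64.4
T2 mass kg 0.613
held t 38.85 tcp [ 0.464  -0.082   0.2599] w 0.0549 F [-0.51  0.03 -6.6 ] grip 64.5
0.002249614595613266
```

View pics/fin.png

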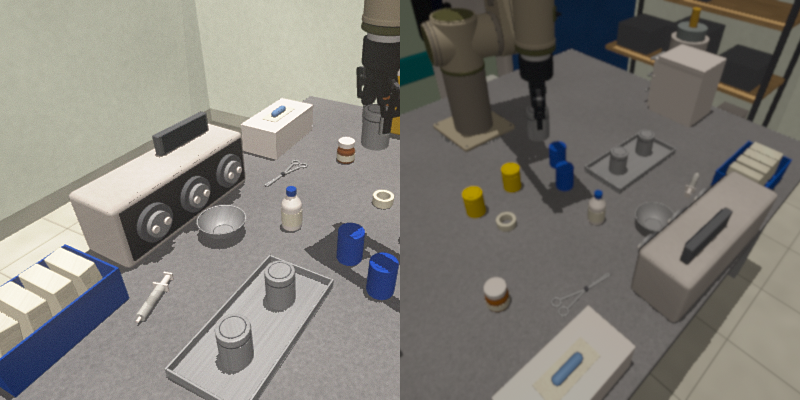

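Both lighter tins stand upright in the tray, at side pixels (280,285) and (235,343). T2 is held upright at side (375,128), with its underside about 0.23 m up, and the bystanders have not moved. Handing in.

```bash
python3 -c "
from rig import robot
print(robot.close_job())"
```

```text
the job is handed in; nothing more can be done
None
```

The job is handed in at about 39 s: the heaviest tin (about 0.6 kg) is held upright about 23 cm above the worktop, and the two lighter ones (about 0.16 and 0.40 kg) stand upright in the tray.

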